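Centre-punch the drill spot on a stage bracket blank

ROBOT

A 6-joint arm with a two-finger parallel gripper is mounted at the origin on the work surface. World frame = base frame: x ahead of the robot, y to its left, z up, the work surface at z = 0. Lengths are in mm, angles in rad, forces in N, time in s.
With the tool pointing down it reaches from about 350 to 875 mm from the base axis. Payload 4.2 kg.
Tool frame: the origin (TCP) lies midway between the tips of the shut fingers; the grasp point (between the pads) lies 19 mm behind it; x points along the fingers, y is the direction in which the jaws open and shut, and the axes are right-handed (so a half turn about x gives the same grasp; the last joint's range is limited). The gripper opens to 85 mm and grips with 20 to 120 N. Pads are 22 mm wide; open, the fingers measure 114 mm over their backs; the gripper's body (76 mm by 85 mm) begins 54 mm behind the grasp point. The pads swing forward as they close: fully open they stand 13 mm farther back than shut.
Start: joints at [-1.031, 0.385, 0.008, 0, -1.194, -0.259], TCP at [173.219, -600.495, 199.512] pointing down, gripper open.
Joint ranges: [-3.14, 3.14], [-1.21, 2.06], [-1.07, 1.41], [-3.16, 2.05], [-2.99, -0.16], [-3.1, 3.1]. Speed limits (rad/s): [2.79, 2.79, 3.14, 3.14, 3.14, 3.14].

INTERFACE

Orientations are given as a unit quaternion [x, y, z, w].
In Python, from bench import readout, imaging, arm gives the robot as it stands.
- The arm moves only by the tool arm_command, never from a script. Its argument "increments" is a list of rows, each a list of 3 entries, a list of its own where there are three numbers: the turn, a rotation vector about the world's x, y, z in degrees, then the shift along the world's x, y, z in mm, then the closure, from 0 (fully open) to 1 (shut). In form: [[[ax, ay, az], [tx, ty, tz], fingers], ...]. A call has exactly 5 rows; each row is the pose to reach, as a shift and turn from the pose measured when the call began; what a row does not reach only later rows make up. A row lasts 1/10 s, in which the tool goes at most 50 mm and 8.59 degrees, less where a joint would pass 70% of its speed; a pose out of reach is approached as far as the arm can. A call with a gripper value outside its range is refused whole. The fingers move at their own pace and stop on an object; the grip force is fixed at half the most. Time passes only in rows, so rows that repeat a pose let the fingers close, or fill a call up. It gives the time, the measured TCP pose, the force and the opening at its end, in the units of the state.
- readout.read_state(): the state, without advancing time (a new reading comes with each control period).
- imaging.get_image(name): name is "side" or "top" or "wrist"; returns (picture, depth): 480x640x3 uint8, blue, green, red; 480x640 float32, mm along the optical axis (not along the pixel's ray), 0 where there is no reading.
- imaging.camera_info(name): a dict with "vfov" (degrees; the focal length in pixels is half the picture's height over the tangent of half this angle, whatever the lens; pixels are square), "cx", "cy" (the principal point, pixels), "eye" and "rotation" of the camera in the world; the wrist camera has in their place "T_tool_cam" (4x4, takes a point from camera to tool coordinates, whose origin is the TCP and whose axes are the tool frame's). Camera axes: x right, y down, z forward; pixel columns grow to the right and rows downward; lengths in mm; the calibration is good to about 2 mm. A picture is of the moment at which its call begins: read the wrist's pose just before it. camera_info takes no time and is no camera call.
- arm.job_done(): hands the job in, once; it reports no verdict.
The state is a dict: "clock": time; "joints": joint angles; "joint_vel": joint speeds; "joint_efforts": joint torques, N m; "position": TCP position; "ee_rot": TCP orientation; "contact_force": force on the tool from outside, world axes, zero at the start; "wrist_torque": the same for the moment, N m; "gripper_width": finger opening in mm.
Only numpy, scipy, OpenCV 4.12 (cv2) and the standard library are available. Lean on these libraries where they do the work, as an engineer would, in place of code of your own. Each camera call takes 0.05 s, during which the arm holds its last target. There are 200 camera calls.

TASK

Take the spring-loaded centre punch out of the tool rack, stand its point on the scribed cross of the aluminium blank in the vise, and press it straight down until the spring inside snaps, never bearing on the point with more than 20 N and marking the metal nowhere else. Then hang the punch back in its rack hole, upright on its collar, and let go of it, leaving the other two rack tools in place.

Things in the scene. Friction and masses are not known exactly. Their poses are not given: they have to be found in the camera images.
- punch_grip (a point): Centre of the grip of the loose steel centre punch (0.2 kg, 122 mm long, hanging upright in the rack); z points up it. Grip: dark round bar 16 mm thick, from 25 mm below to 20 mm above this point, then a bright 7 mm high cap, no wider. A collar 28 mm wide, 5 mm high (underside 30 mm below this point) rests on the rack; below it a 14 mm barrel, 34 mm long. No other rack tool has a cap.
- punch_tip: The pointed end of the punch's 6 mm plunger. The origin is the point itself, on the punch's axis, 95 mm below the grip centre when the plunger is out; z points up the punch. The end is rounded to 2 mm radius.
- plunger (a joint): How far the plunger is pushed into the punch, in m: 0 out, 0.0095 hard stop. The spring's force starts near 4 N, peaks near 13 N about 3 mm in, then gives way (the snap): about 9 N at 6 mm, 5 N at 8 mm, 3 N at 9 mm, and shoots up at the hard stop. The snap is complete past 6.5 mm. Lifted off, the plunger springs out by itself.
- mark (a point): Point of the fixed vise on the vertical through the scribed cross, level with the jaw tops (55 mm above the table). The cross (22 mm dark lines along x and y) is on the level top of the fixed blank (62 x 40 mm), 5 to 25 mm ABOVE this point; this varies and is not measured: find the metal by touch. The cross is 12 mm off the blank's centre along +x; two dark 8 mm holes are at its -x end.
- rack: Fixed tool rack: grey plate 70 (x) x 210 (y) mm, 12 mm thick, its top 85 mm above the table, on end blocks, open below. Origin: centre of its underside, on the table. Three through holes of 20 mm diameter at x = 0, y = -65, 0, +65 mm, one tool in each, in any order; the punch's hole is where it stands at the start.
- scriber_collar (a point): The scriber, a bystander hanging in another rack hole: a 10 mm aluminium bar standing 54 mm above the rack, on a 24 mm collar. The point is the underside of its collar, at the rack's top.
- driver_collar (a point): The driver, a bystander hanging in another rack hole: a plain black handle of 27 mm diameter standing 45 mm above the rack. The point is the underside of its handle, at the rack's top.
There are look-alikes about, which are no part of the job. Leave any blue or yellow look-alike of the part that bears mark alone.

How it is judged:
By the outcome, as a careful person would: the job done as asked, in the order asked, and still so for the second after the job is handed in, with the robot touching nothing.
It also fails if it takes over 64 s, if anything falls off the work surface, if the arm or the gripper's body presses on something with over 40 N, if the wrist force passes 120 N, or if a joint passes its speed limit or range.

## Working session

There is one attempt and no reset: what is moved stays moved. The work goes in short steps, Python scripts to look and compute and a tool call to move; the robot and the scene stay as the last step left them, time stands still between calls to the robot, and variables do not carry over. Pictures are saved under pics/ and viewed, about 8 in all and at most 12, crops included, and the job is handed in when it is done.

Besides the shell and the picture viewer there is one more tool, called after "Call:" by a JSON object that holds its "name" and its "arguments", one argument or row to a line. arm_command: Moves the arm, as the interface text tells. Its arguments: {"type":"object","properties":{"increments":{"type":"array","items":{"type":"array"}}},"required":["increments"]}

```bash
ls; mkdir -p pics; cat > h.py <<'E'
import numpy as np, cv2
from scipy.spatial.transform import Rotation as R
from bench import readout, imaging, arm
def cam(name, st=None):
    i=imaging.camera_info(name); f=240/np.tan(np.radians(i['vfov'])/2)
    if 'eye' in i: Rm=np.array(i['rotation']); e=np.array(i['eye'])
    else:
        T=np.array(i['T_tool_cam']); Rt=R.from_quat(st['ee_rot']).as_matrix()
        Rm=Rt@T[:3,:3]; e=Rt@T[:3,3]+np.array(st['position'])
    return f,i['cx'],i['cy'],Rm,e
def ray(c,u,v,z):
    f,cx,cy,Rm,e=c; d=Rm@np.array([(u-cx)/f,(v-cy)/f,1]); return e+d*(z-e[2])/d[2]
def cloud(c,depth):
    f,cx,cy,Rm,e=c; v,u=np.mgrid[:480,:640]
    P=np.stack([(u-cx)/f*depth,(v-cy)/f*depth,depth],-1); return P@Rm.T+e
def proj(c,p):
    f,cx,cy,Rm,e=c; q=Rm.T@(np.array(p)-e); return q[0]/q[2]*f+cx,q[1]/q[2]*f+cy
E
python3 - <<'E'
from h import *
s=readout.read_state(); print(s)
for n in ['top','side','wrist']:
    im,d=imaging.get_image(n); cv2.imwrite(f'pics/{n}0.png',im); np.savez(f'pics/{n}0.npz',im=im,d=d)
    print(n,imaging.camera_info(n))
E
```

```text
pics
{'clock': 0.0, 'joints': array([-1.03138761e+00,  3.85539905e-01,  6.65720030e-03, -4.51707398e-04,
       -1.19400899e+00, -2.58571679e-01]), 'joint_vel': array([ 2.39266074e-05, -3.81495967e-04,  8.13856968e-04, -7.37254006e-05,
        1.13202931e-03,  5.28566408e-04]), 'joint_efforts': array([-7.50273239e-05, -3.92287409e+01,  1.88397914e+01,  4.18631360e+00,
       -4.64227822e-03, -3.40176463e-06]), 'position': array([ 173.03682312, -599.90673782,  198.45100479]), 'ee_rot': array([-0.09816622,  0.70030595,  0.09964682,  0.70000391]), 'contact_force': array([ 0.6239706 , -0.00972331,  0.42919789]), 'wrist_torque': array([-0.00790121,  0.02909043,  0.01666819]), 'gripper_width': 85.1814696961835}
top {'vfov': 43.14678717932455, 'cx': 320.6830422894765, 'cy': 251.33374531732724, 'eye': array([ 210.27612079,   98.22047429, 1354.49140856]), 'rotation': array([-0.69647294,  0.71070713, -0.06919727,  0.07094051])}
side {'vfov': 48.70431598046916, 'cx': 318.454758565764, 'cy': 240.91004653456235, 'eye': array([-141.85629101,  682.62079729,  696.46908037]), 'rotation': array([-0.34990039,  0.82110671, -0.41187032,  0.18362007])}
wrist {'vfov': 62.24565942002473, 'cx': 322.87249418351536, 'cy': 234.37430112214253, 'T_tool_cam': array([[-1.34321990e-03, -2.70037752e-01,  9.62848798e-01,
        -1.75087452e+02],
       [ 9.99998952e-01,  1.56564521e-04,  1.43895576e-03,
        -6.35859776e-01],
       [-5.39320340e-04,  9.62849722e-01,  2.70037259e-01,
        -6.76051633e+01],
       [ 0.00000000e+00,  0.00000000e+00,  0.00000000e+00,
         1.00000000e+00]])}
```

View pics/top0.png

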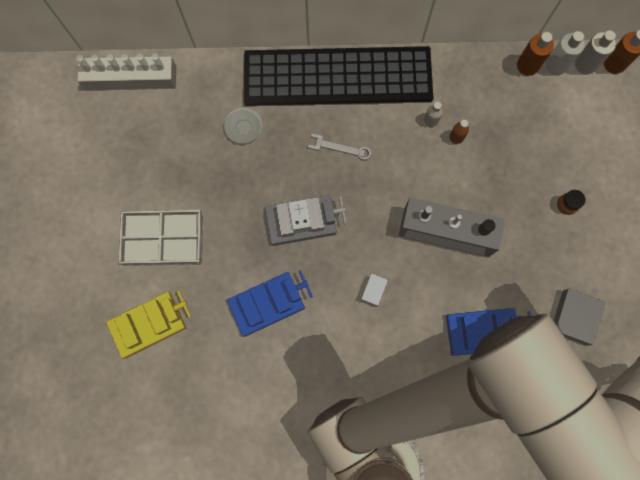

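View pics/side0.png

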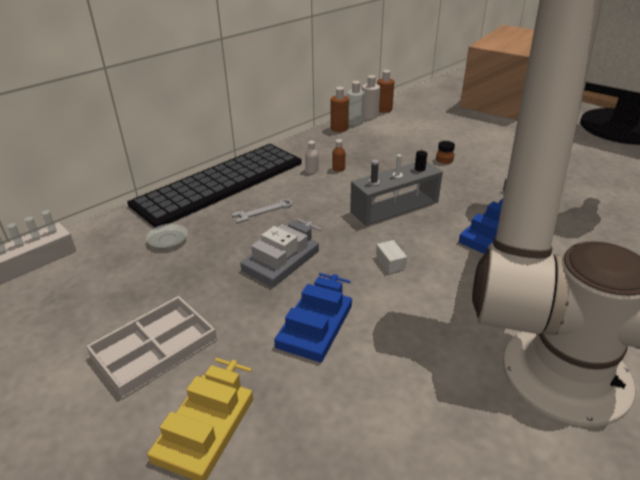

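The rack is at top px (452,227), with the punch candidate at (427,213), which is dark below with a bright cap. The scriber is at (456,221) and the driver at (487,227). The grey vise is at (302,218). The blue and yellow vises are look-alikes, so I'll leave them alone. Next I'll measure and take one enlarged crop.

```bash
sed -i "s/Rm=np.array(i\['rotation'\])/Rm=R.from_quat(i['rotation']).as_matrix()/" h.py
python3 - <<'E'
from h import *
z=np.load('pics/top0.npz'); im,d=z['im'],z['d']; c=cam('top'); P=cloud(c,d)
print('cam axes',c[3].round(3).tolist())
for n,(u0,u1,v0,v1),lo,hi in [('rack',(390,515,190,265),78,92),('tools',(390,515,190,265),105,160),('vise',(255,350,190,250),15,200),('blank',(255,350,190,250),58,85)]:
    m=np.zeros((480,640),np.uint8); m[v0:v1,u0:u1]=1
    m&=((P[...,2]>lo)&(P[...,2]<hi)).astype(np.uint8)
    k,l,st,_=cv2.connectedComponentsWithStats(m)
    for j in range(1,k):
        if st[j,4]<8: continue
        q=P[l==j]; r=cv2.minAreaRect(q[:,:2].astype(np.float32))
        print(n,st[j].tolist(),q.mean(0).round(1),'zmax',q[:,2].max().round(1),np.median(q[:,2]).round(1),[np.round(x,1) for x in r])
a=cv2.resize(im[185:260,255:355],None,fx=8,fy=8,interpolation=3)[:,:]
b=cv2.resize(im[185:260,395:515],None,fx=6.66,fy=6.66,interpolation=3)
a=cv2.resize(im[190:250,260:350],(450,300),interpolation=3)
b=cv2.resize(im[190:260,395:515],(514,300),interpolation=3)
s=np.load('pics/side0.npz')['im']; e=cv2.resize(s[145:225,340:450],(412,300),interpolation=3)
e2=cv2.resize(s[215:285,235:325],(386,300),interpolation=3)
o=np.zeros((600,800,3),np.uint8); o[:300,:386]=a[:,:386]; o[:300,386:]=b[:,:414]; o[300:,:412]=e; o[300:,412:798]=e2
cv2.imwrite('pics/crop1.png',o)
E
```

```text
cam axes [[-0.02, -0.98, 0.197], [-1.0, 0.02, 0.0], [-0.004, -0.197, -0.98]]
rack [403, 197, 102, 54, 2779] [ 520.7 -185.1   85.3] zmax 92.0 85.3 [array([ 521.9, -188.4]), array([211.5,  72.2]), np.float64(75.2)]
tools [422, 206, 10, 12, 77] [ 536.2 -123.4  133.5] zmax 147.3 139.0 [array([ 537.8, -124.9]), array([14.6, 15.4]), np.float64(37.9)]
tools [454, 215, 8, 9, 42] [ 520.2 -186.5  128.6] zmax 142.7 132.0 [array([ 521.3, -187.1]), array([9.2, 9.4]), np.float64(68.9)]
tools [480, 219, 15, 15, 169] [ 503.3 -248.   126.5] zmax 137.2 128.6 [array([ 504.6, -249.5]), array([27.1, 24.6]), np.float64(4.9)]
vise [265, 195, 82, 50, 2731] [547.3 139.1  45. ] zmax 74.6 51.9 [array([555.3, 131.2]), array([ 92.4, 176.8]), np.float64(9.4)]
blank [287, 200, 25, 31, 530] [552.4 144.3  66.8] zmax 74.6 67.0 [array([552.6, 146.9]), array([64.1, 47.9]), np.float64(9.4)]
blank [283, 228, 6, 4, 11] [519.6 175.7  58.8] zmax 60.0 58.7 [array([518.8, 175.7]), array([9.5, 7.8]), np.float64(43.3)]
```

View pics/crop1.png

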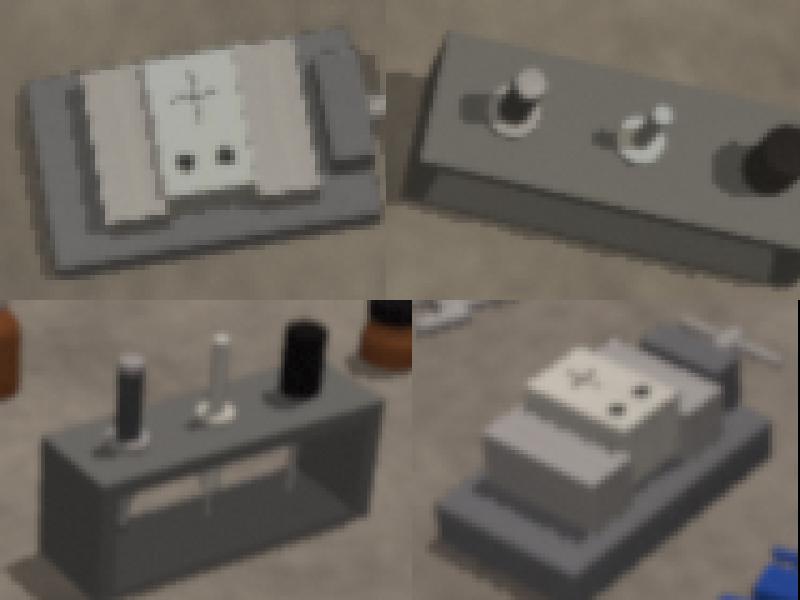

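The crop confirms the punch: the crop panels show a dark grip with a bright cap at (520,95) and (130,395), top px (427,213). The plain light bar is the scriber and the plain black handle is the driver. The cross is at crop (193,97), which is top px (298.6,209.4), on the grey vise, with two holes towards its -x end.

```bash
python3 - <<'E'
from h import *
c=cam('top')
for z in (60,67,75): print('cross',z,ray(c,298.6,209.4,z).round(1))
z=np.load('pics/top0.npz'); im,d=z['im'],z['d']; P=cloud(c,d); print(P[207:213,296:302,2].round(0))
s=readout.read_state(); M=R.from_quat(s['ee_rot']).as_matrix(); print(M.round(3))
y=M[:,1]; a=np.degrees(np.arctan2(y[1],y[0])); print('jaw yaw',a)
print('shift to above punch', np.array([537.5,-124.5,190])-s['position'])
E
```

```text
cross 60 [566.1 145.7  60. ]
cross 67 [564.1 145.4  67. ]
cross 75 [561.9 145.1  75. ]
[[63. 66. 70. 67. 65. 67.]
 [68. 69. 68. 69. 69. 67.]
 [63. 66. 68. 69. 60. 63.]
 [68. 63. 64. 65. 67. 65.]
 [67. 66. 66. 66. 68. 63.]
 [63. 65. 67. 64. 65. 67.]]
[[-0.001 -0.277  0.961]
 [ 0.002  0.961  0.277]
 [-1.     0.002 -0.   ]]
jaw yaw 106.07735904718196
shift to above punch [364.44049115 475.556873    -8.68487207]
```

Call:
{"name": "arm_command", "arguments": {
  "increments": [
    [[0, 0, 5], [28, 37, 6], 0],
    [[0, 0, 10], [56, 74, 12], 0],
    [[0, 0, 15], [84, 111, 18], 0],
    [[0, 0, 20], [112, 148, 24], 0],
    [[0, 0, 25], [140, 185, 30], 0]
  ]
}}

```text
clock: 0.65
position: [313.7, -413.4, 228.7]
ee_rot: [-0.249, 0.662, 0.25, 0.661]
contact_force: [0.7, -0.9, -0.4]
gripper_width: 85.3
```

Call:
{"name": "arm_command", "arguments": {
  "increments": [
    [[0, 0, 5], [28, 37, 0], 0],
    [[0, 0, 10], [56, 74, 0], 0],
    [[0, 0, 15], [84, 111, 0], 0],
    [[0, 0, 20], [112, 148, 0], 0],
    [[0, 0, 25], [140, 185, 0], 0]
  ]
}}

```text
clock: 1.15
position: [454.3, -226.5, 228.7]
ee_rot: [-0.387, 0.592, 0.388, 0.591]
contact_force: [0.9, -0.9, -0.0]
gripper_width: 85.5
```

```bash
cat > st.py <<'E'
from h import *
def show(tgt=None,yaw=None):
    s=readout.read_state(); M=R.from_quat(s['ee_rot']).as_matrix(); y=M[:,1]; a=np.degrees(np.arctan2(y[1],y[0]))
    print('t',round(s['clock'],2),'pos',s['position'].round(1),'yaw',round(a,2),'down',M[:,0].round(4),'F',s['contact_force'].round(1),'w',round(s['gripper_width'],1),'j',s['joints'].round(2))
    if tgt is not None: print('shift',(np.array(tgt)-s['position']).round(1))
    if yaw is not None:
        Y=np.radians(yaw); y=np.array([np.cos(Y),np.sin(Y),0]); x=np.array([0,0,-1.]); T=np.stack([x,y,np.cross(x,y)],1)
        print('turn',np.degrees(R.from_matrix(T@M.T).as_rotvec()).round(2))
    return s
E
python3 -c "
from st import *
show([537.5,-124.5,200],165)"
```

```text
t 1.15 pos [ 454.3 -226.5  228.7] yaw 156.48 down [-1.9e-03  8.0e-04 -1.0e+00] F [ 0.9 -0.9 -0. ] w 85.5 j [-0.14  0.16 -0.22 -0.   -1.18 -0.27]
shift [ 83.2 102.  -28.7]
turn [-0.04 -0.11  8.52]
```

Call:
{"name": "arm_command", "arguments": {
  "increments": [
    [[0, 0, 3], [28, 34, 0], 0],
    [[0, 0, 6], [56, 68, 0], 0],
    [[0, 0, 8.5], [83, 102, 0], 0],
    [[0, 0, 8.5], [83, 102, 0], 0],
    [[0, 0, 8.5], [83, 102, 0], 0]
  ]
}}

```text
clock: 1.65
position: [537.4, -123.6, 228.0]
ee_rot: [-0.43, 0.562, 0.432, 0.56]
contact_force: [-0.8, 0.3, -0.0]
gripper_width: 85.3
```

```bash
python3 -c "
from st import *
s=show([537.5,-124.5,200],165)
im,d=imaging.get_image('wrist'); cv2.imwrite('pics/w1.png',im); np.savez('pics/w1.npz',im=im,d=d)
c=cam('wrist',s); P=cloud(c,d)
print('exp', proj(c,[537.5,-124.5,142]))
m=((P[...,2]>105)&(P[...,2]<160)&(np.hypot(P[...,0]-537,P[...,1]+124)<300)).astype(np.uint8)
k,l,st,_=cv2.connectedComponentsWithStats(m)
for j in range(1,k):
  if st[j,4]>60:
    q=P[l==j]; t=q[q[:,2]>np.percentile(q[:,2],97)-3]
    print(st[j].tolist(),q.mean(0).round(1),'ext',np.percentile(q,2,axis=0).round(1),np.percentile(q,98,axis=0).round(1),'top',len(t),t.mean(0).round(1))
"
```

```text
t 1.65 pos [ 537.4 -123.6  228. ] yaw 165.08 down [-3.6e-03  6.0e-04 -1.0e+00] F [-0.8  0.3 -0. ] w 85.3 j [ 0.07  0.24 -0.13 -0.   -1.21 -0.33]
shift [  0.1  -0.9 -28. ]
turn [-0.04 -0.21 -0.08]
exp (np.float64(323.08531172373694), np.float64(226.1823942320113))
[298, 0, 43, 49, 1710] [ 507.1 -248.6  128.5] ext [ 494.9 -260.6  109.2] [ 518.7 -237.9  132. ] top 1370 [ 506.6 -250.2  130.5]
[312, 119, 15, 16, 186] [ 523.1 -188.2  139.6] ext [ 518.9 -192.5  138. ] [ 527.4 -183.8  141. ] top 185 [ 523.1 -188.2  139.6]
[308, 204, 24, 33, 621] [ 539.  -127.8  136.1] ext [ 532.1 -133.4  107.5] [ 546.4 -119.   143.9] top 392 [ 539.6 -125.8  142.6]
```

View pics/w1.png

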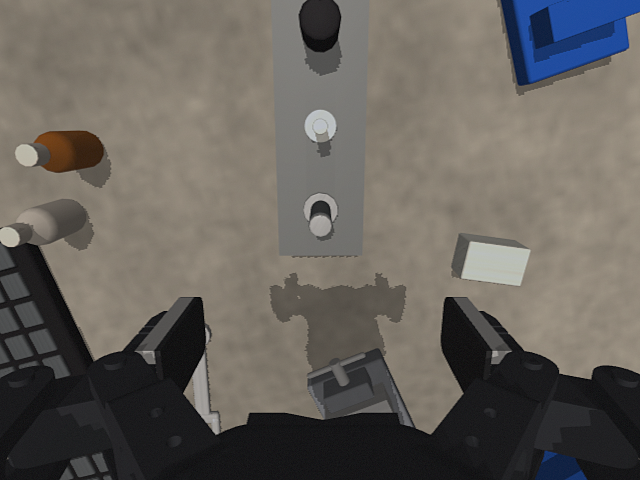

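The wrist view shows the punch cap at (320,225), the scriber at (320,127) and the driver at (320,20). Before grasping, I'll view the cross with the wrist camera in the same orientation and at the same range. Then the calibration error cancels between the two measurements.

Call:
{"name": "arm_command", "arguments": {
  "increments": [
    [[0, 0, 0], [5, 45, 0], 0],
    [[0, 0, 0], [10, 90, 0], 0],
    [[0, 0, 0], [15, 135, -10], 0],
    [[0, 0, 0], [20, 180, -30], 0],
    [[0, 0, 0], [24, 225, -50], 0]
  ]
}}

```text
clock: 2.2
position: [560.8, 100.8, 178.5]
ee_rot: [-0.429, 0.562, 0.43, 0.561]
contact_force: [-0.1, 0.6, -0.3]
gripper_width: 85.5
```

Call:
{"name": "arm_command", "arguments": {
  "increments": [
    [[0, 0, 0], [1, 22, -9], 0],
    [[0, 0, 0], [2, 45, -18], 0],
    [[0, 0, 0], [2, 45, -20], 0],
    [[0, 0, 0], [2, 45, -20], 0],
    [[0, 0, 0], [2, 45, -20], 0]
  ]
}}

```text
clock: 2.7
position: [562.9, 144.4, 159.0]
ee_rot: [-0.429, 0.562, 0.43, 0.562]
contact_force: [0.2, -0.5, 0.4]
gripper_width: 85.1
```

```bash
python3 -c "
from st import *
s=show([564,145.5,155],165)
im,d=imaging.get_image('wrist'); cv2.imwrite('pics/w2.png',im); np.savez('pics/w2.npz',im=im,d=d)
c=cam('wrist',s); P=cloud(c,d); u,v=map(int,proj(c,[564,145.5,67])); print(u,v,'z',np.median(P[v-15:v+15,u-15:u+15,2]))
"
```

```text
t 2.7 pos [562.9 144.4 159. ] yaw 164.75 down [-0.0012  0.0014 -1.    ] F [ 0.2 -0.5  0.4] w 85.1 j [ 0.53  0.34 -0.16 -0.   -1.07 -0.79]
shift [ 1.1  1.1 -4. ]
turn [-0.08 -0.07  0.25]
322 226 z 67.91037498692504
```

View pics/w2.png

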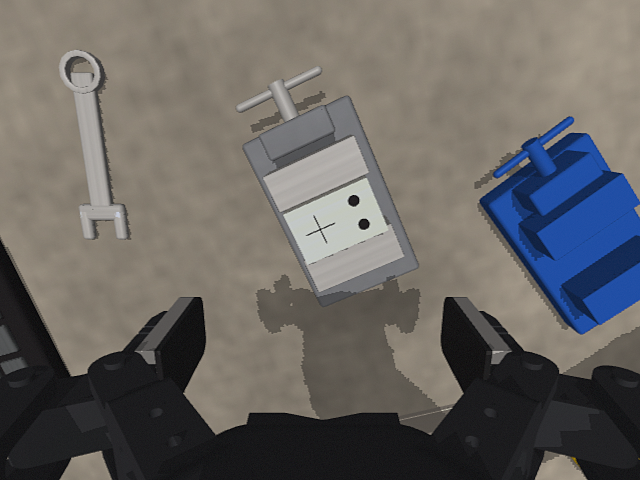

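The cross is at (320,230) in the wrist image. I'll refine the cross and the punch cap the same way, by casting rays.

```bash
python3 -c "
from st import *
from bench import imaging
im=np.load('pics/w2.npz')['im']; g=im.min(2)
w=g[214:246,304:336]; ys,xs=np.where(w<120); 
col=(w<130).sum(0); row=(w<130).sum(1); print(len(xs),np.median(xs)+304,np.median(ys)+214, xs.mean()+304, ys.mean()+214,cv2.minAreaRect(np.float32(np.c_[xs+304,ys+214])))
u,v=cv2.minAreaRect(np.float32(np.c_[xs+304,ys+214]))[0]
def C(pos,q): return cam('wrist',{'position':pos,'ee_rot':q})
# nominal vertical tool yaw 165 for both
Y=np.radians(165); y=np.array([np.cos(Y),np.sin(Y),0]); x=np.array([0,0,-1.]); q=R.from_matrix(np.stack([x,y,np.cross(x,y)],1)).as_quat()
s=readout.read_state()
for z in (66,68,70): print('cross',z,ray(cam('wrist',s),u,v,z).round(2),ray(C(s['position'],q),u,v,z).round(2))
im1=np.load('pics/w1.npz')['im']; w=im1[205:245,300:345]; m=(w.min(2)>150).astype(np.uint8)
k,l,st,ce=cv2.connectedComponentsWithStats(m); print(st.tolist(),ce.tolist())
cv2.imwrite('pics/cap.png',cv2.resize(np.hstack([im1[200:245,300:345],im[208:253,298:343]]),None,fx=8,fy=8,interpolation=0))
"
```

```text
69 320.0 229.0 320.1159420289855 229.0144927536232 ((320.0000305175781, 229.00001525878906), (22.463829040527344, 20.576108932495117), 19.290042877197266)
cross 66 [566.5  146.84  66.  ] [566.56 146.71  66.  ]
cross 68 [566.35 146.33  68.  ] [566.41 146.2   68.  ]
cross 70 [566.2  145.81  70.  ] [566.26 145.69  70.  ]
[[0, 0, 45, 40, 1351], [4, 0, 7, 15, 66], [30, 0, 7, 15, 68], [10, 11, 21, 20, 315]] [[22.637305699481864, 20.716506291635824], [6.954545454545454, 5.621212121212121], [33.529411764705884, 5.794117647058823], [19.93015873015873, 20.14920634920635]]
```

View pics/cap.png

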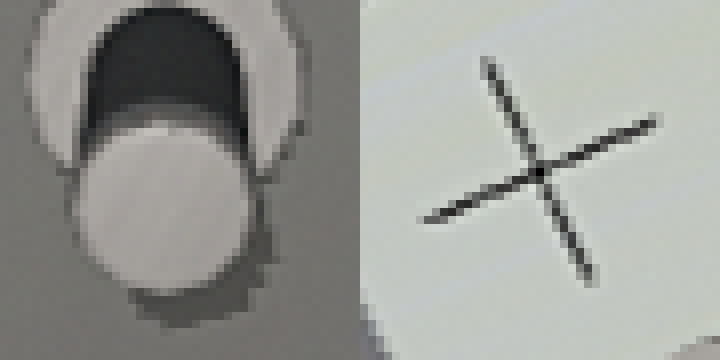

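```bash
python3 -c "
from st import *
Y=np.radians(165); y=np.array([np.cos(Y),np.sin(Y),0]); x=np.array([0,0,-1.]); q=R.from_matrix(np.stack([x,y,np.cross(x,y)],1)).as_quat()
for Q in (q,[-.430,.562,.432,.560]): print(ray(cam('wrist',{'position':np.array([537.4,-123.6,228.]),'ee_rot':Q}),320.1,225.5,142).round(2))
show([539.5,-125.5,205],165)
"
```

```text
[ 539.66 -125.49  142.  ]
[ 539.32 -125.45  142.  ]
t 2.75 pos [563.1 144.4 159.2] yaw 164.75 down [-8.0e-04  1.6e-03 -1.0e+00] F [ 0.2 -0.7 -0.4] w 85.4 j [ 0.53  0.34 -0.16 -0.   -1.07 -0.79]
shift [ -23.6 -269.9   45.8]
turn [-0.09 -0.04  0.25]
```

Call:
{"name": "arm_command", "arguments": {
  "increments": [
    [[0, 0, 0], [-2, -25, 20], 0],
    [[0, 0, 0], [-6, -70, 46], 0],
    [[0, 0, 0], [-10, -116, 46], 0],
    [[0, 0, 0], [-14, -162, 46], 0],
    [[0, 0, 0], [-18, -208, 46], 0]
  ]
}}

```text
clock: 3.25
position: [544.5, -66.2, 206.4]
ee_rot: [-0.429, 0.561, 0.429, 0.563]
contact_force: [0.4, 0.1, -0.5]
gripper_width: 85.4
```

Call:
{"name": "arm_command", "arguments": {
  "increments": [
    [[0, 0, 0], [-3, -31, 0], 0],
    [[0, 0, 0], [-5.5, -62, 0], 0],
    [[0, 0, 0], [-5.5, -62, 0], 0],
    [[0, 0, 0], [-5.5, -62, 0], 0],
    [[0, 0, 0], [-5.5, -62, 0], 0]
  ]
}}

```text
clock: 3.75
position: [538.9, -128.1, 206.8]
ee_rot: [-0.429, 0.561, 0.429, 0.563]
contact_force: [-0.5, 0.3, 0.3]
gripper_width: 85.5
```

```bash
python3 -c "
from st import *
show([539.5,-125.5,101],165)
"
```

```text
t 3.75 pos [ 538.9 -128.1  206.8] yaw 164.68 down [ 0.0021  0.0021 -1.    ] F [-0.5  0.3  0.3] w 85.5 j [ 0.06  0.26 -0.16 -0.   -1.15 -0.32]
shift [   0.6    2.6 -105.8]
turn [-0.12  0.12  0.32]
```

Call:
{"name": "arm_command", "arguments": {
  "increments": [
    [[0, 0, 0.3], [0.6, 2.6, -30], 0.2],
    [[0, 0, 0.3], [0.6, 2.6, -60], 0.3],
    [[0, 0, 0.3], [0.6, 2.6, -90], 0.4],
    [[0, 0, 0.3], [0.6, 2.6, -105.5], 0.4],
    [[0, 0, 0.3], [0.6, 2.6, -105.5], 0.4]
  ]
}}

```text
clock: 4.25
position: [537.8, -124.3, 98.8]
ee_rot: [-0.429, 0.561, 0.432, 0.56]
contact_force: [0.1, -0.1, 0.4]
gripper_width: 51.4
```

```bash
python3 -c "
from st import *
s=show([539.5,-125.5,101],165)
im,d=imaging.get_image('wrist'); cv2.imwrite('pics/w3.png',im)
print(proj(cam('wrist',s),[539.5,-125.5,142]))
"
```

```text
t 4.25 pos [ 537.8 -124.3   98.8] yaw 165.06 down [-0.0037  0.0022 -1.    ] F [ 0.1 -0.1  0.4] w 51.4 j [ 0.06  0.36 -0.31 -0.   -0.91 -0.32]
shift [ 1.7 -1.2  2.2]
turn [-0.13 -0.21 -0.05]
(np.float64(320.17152276704826), np.float64(315.1952180388974))
```

View pics/w3.png

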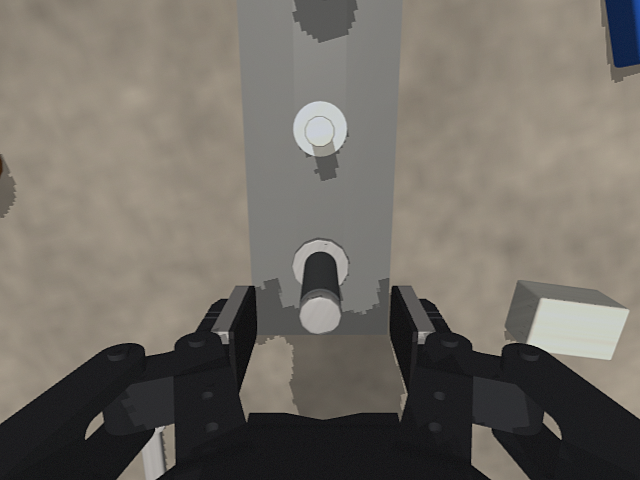

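The cap is at (320,315), midway between the pads. I'll trim slightly and close.

Call:
{"name": "arm_command", "arguments": {
  "increments": [
    [[0, 0, 0], [1.3, -1, 2], 0.4],
    [[0, 0, 0], [1.3, -1, 2], 0.6],
    [[0, 0, 0], [1.3, -1, 2], 0.8],
    [[0, 0, 0], [1.3, -1, 2], 1],
    [[0, 0, 0], [1.3, -1, 2], 1]
  ]
}}

```text
clock: 4.8
position: [540.9, -125.7, 103.9]
ee_rot: [-0.431, 0.56, 0.431, 0.561]
contact_force: [-1.6, 1.3, 5.6]
gripper_width: 11.8
```

Call:
{"name": "arm_command", "arguments": {
  "increments": [
    [[0, 0, 0], [0, 0, 0], 1],
    [[0, 0, 0], [0, 0, 0], 1],
    [[0, 0, 0], [0, 0, 0], 1],
    [[0, 0, 0], [0, 0, 0], 1],
    [[0, 0, 0], [0, 0, 0], 1]
  ]
}}

```text
clock: 5.3
position: [540.9, -125.8, 103.9]
ee_rot: [-0.431, 0.56, 0.431, 0.561]
contact_force: [-0.5, 0.8, 2.6]
gripper_width: 11.9
```

```bash
python3 -c "
from st import *
s=show([539.5,-125.5,101],165); s=show()
im,d=imaging.get_image('wrist'); cv2.imwrite('pics/w4.png',im)
w=im[240:400,280:360]; 
k,l,st,ce=cv2.connectedComponentsWithStats((w.min(2)>140).astype(np.uint8))
for j in range(1,k):
  if st[j,4]>100: print(st[j].tolist(),(ce[j]+[280,240]).round(1), ray(cam('wrist',s),*(ce[j]+[280,240]),142).round(1))
"
```

```text
t 5.3 pos [ 540.9 -125.8  103.9] yaw 165.1 down [ 0.0011  0.0014 -1.    ] F [-0.5  0.8  2.6] w 11.9 j [ 0.06  0.36 -0.3  -0.   -0.92 -0.32]
shift [-1.4  0.3 -2.9]
turn [-0.08  0.07 -0.1 ]
t 5.3 pos [ 540.9 -125.8  103.9] yaw 165.1 down [ 0.0011  0.0014 -1.    ] F [-0.5  0.8  2.6] w 11.9 j [ 0.06  0.36 -0.3  -0.   -0.92 -0.32]
[20, 0, 54, 38, 908] [327.1 255.2] [ 534.4 -146.9  142. ]
[29, 52, 30, 36, 873] [324.3 309.7] [ 541.  -126.1  142. ]
```

```bash
python3 -c "
import cv2; im=cv2.imread('pics/w4.png'); cv2.imwrite('pics/w4c.png',cv2.resize(im[220:420,200:440],None,fx=3,fy=3))"
```

```text
(no output)
```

View pics/w4c.png

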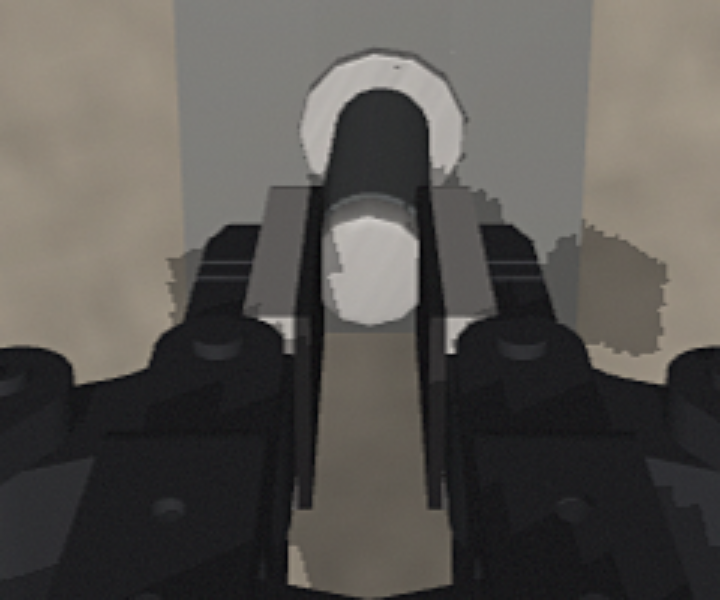

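The punch is gripped properly between the pads, with the cap at about (323,310). Lifting straight up.

Call:
{"name": "arm_command", "arguments": {
  "increments": [
    [[0, 0, 0], [0, 0, 8], 1],
    [[0, 0, 0], [0, 0, 25], 1],
    [[0, 0, 0], [0, 0, 45], 1],
    [[0, 0, 0], [0, 0, 65], 1],
    [[0, 0, 0], [0, 0, 85], 1]
  ]
}}

```text
clock: 5.85
position: [540.5, -125.7, 189.2]
ee_rot: [-0.43, 0.56, 0.431, 0.561]
contact_force: [0.8, 0.6, -2.3]
gripper_width: 11.9
```

Call:
{"name": "arm_command", "arguments": {
  "increments": [
    [[0, 0, 0], [0, 0, 20], 1],
    [[0, 0, 0], [2, 15, 25], 1],
    [[0, 0, 0], [4, 40, 25], 1],
    [[0, 0, 0], [7, 70, 25], 1],
    [[0, 0, 0], [10, 100, 25], 1]
  ]
}}

```text
clock: 6.35
position: [549.9, -24.1, 213.3]
ee_rot: [-0.43, 0.561, 0.432, 0.561]
contact_force: [0.8, -0.3, -1.5]
gripper_width: 11.8
```

```bash
python3 -c "
from st import *
s=show([566,146.6,172],165)
im,d=imaging.get_image('wrist'); cv2.imwrite('pics/w5.png',im)
ims,d=imaging.get_image('side'); cv2.imwrite('pics/s5.png',ims); np.savez('pics/s5.npz',im=ims,d=d)
c=cam('side'); p=s['position'];u,v=map(int,proj(c,p-[0,0,30])); print(u,v)
o=np.hstack([cv2.resize(im[240:380,270:370],(400,560)),cv2.resize(ims[v-56:v+56,u-40:u+40],(400,560))]); cv2.imwrite('pics/c5.png',o)
"
```

```text
t 6.35 pos [549.9 -24.1 213.3] yaw 165.03 down [-0.0014  0.0023 -1.    ] F [ 0.8 -0.3 -1.5] w 11.8 j [ 0.25  0.25 -0.15 -0.   -1.17 -0.51]
shift [ 16.1 170.7 -41.3]
turn [-0.13 -0.08 -0.03]
339 157
```

View pics/c5.png

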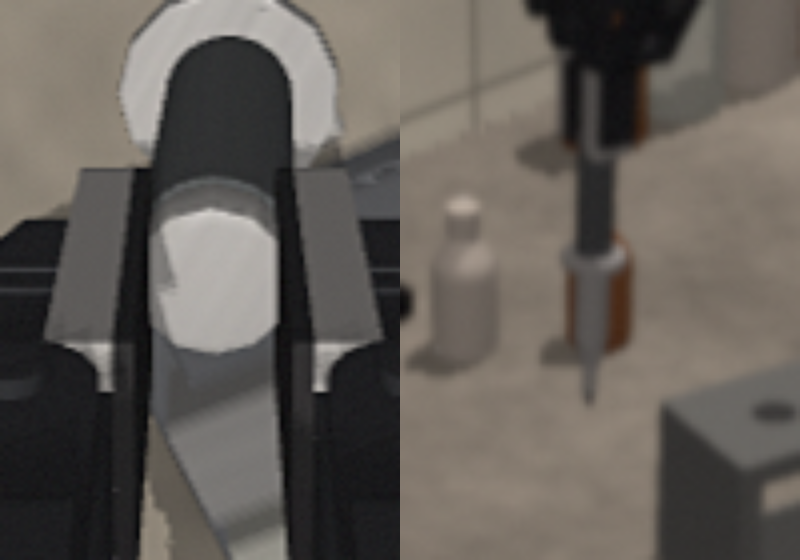

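The punch is held. The wrist view suggests a tilt of about 2° in the jaw direction, because the collar appears off to one side of the cap. I'll measure that, including the tip itself, from the wrist and side images.

```bash
python3 -c "
from st import *
s=readout.read_state(); p=s['position']; M=R.from_quat(s['ee_rot']).as_matrix()
cw=cam('wrist',s); cs=cam('side')
for n,z in [('cap',38),('collartop',-13.9),('barrel',-36),('tip',-84)]:
    q=p+[0.4,-.4,z]; print(n,'wrist',np.round(proj(cw,q),1),'side',np.round(proj(cs,q),1))
im=cv2.imread('pics/w5.png'); ims=cv2.imread('pics/s5.png')
o=np.zeros((600,800,3),np.uint8)
o[:,:400]=cv2.resize(im[205:280,300:350],(400,600),interpolation=0)
o[:,400:]=cv2.resize(ims[142:187,320:350],(400,600),interpolation=0)
cv2.imwrite('pics/c6.png',o)
# side axis: rows 145-185 dark/bright strip centroid print
"
```

```text
cap wrist [323.8 309.9] side [339.2 126.7]
collartop wrist [323.4 262.9] side [339.  150.2]
barrel wrist [323.3 249.4] side [338.9 159.9]
tip wrist [323.1 227.3] side [338.7 180. ]
```

View pics/c6.png

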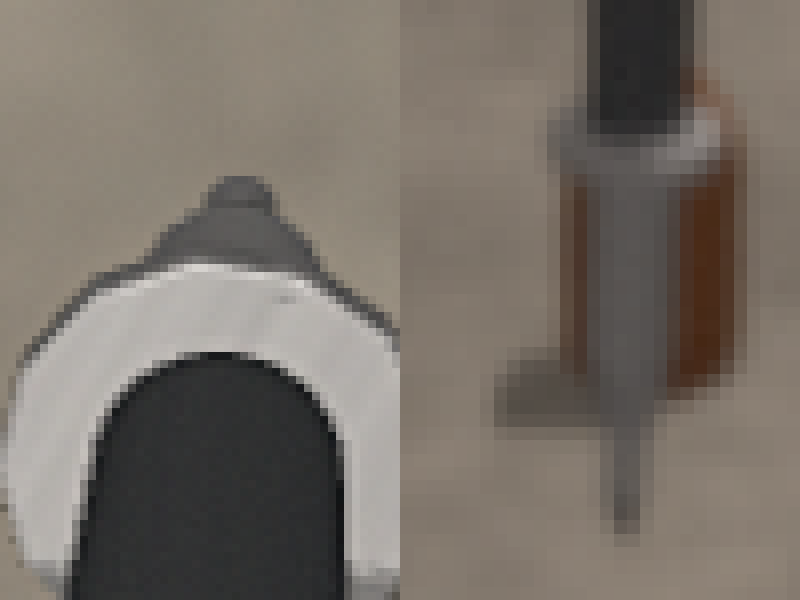

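```bash
python3 -c "
from st import *
s=show(); p=s['position']; cw=cam('wrist',s)
t=ray(cw,329.5,227.5,p[2]-84); M=R.from_quat(s['ee_rot']).as_matrix(); off=t-p; print('off',off.round(2),(M.T@off).round(2))
dR=R.from_rotvec(np.radians([-.65,-2.0,0])).as_matrix(); o2=dR@off; print('after',o2.round(2))
tgt=np.array([566.4,146.2,68])-o2; print('TCP contact',tgt.round(2),'shift to +14mm',(tgt+[0,0,14]-p).round(2))
"
```

```text
t 6.45 pos [550.4 -22.3 213.2] yaw 165.29 down [-0.001   0.0028 -1.    ] F [ 0.4 -0.  -1.6] w 11.6 j [ 0.25  0.25 -0.15 -0.   -1.17 -0.51]
off [ -3.73   0.81 -84.  ] [84.01  3.67 -0.38]
after [ -0.8   -0.15 -84.08]
TCP contact [567.2  146.35 152.08] shift to +14mm [ 16.81 168.61 -47.11]
```

Call:
{"name": "arm_command", "arguments": {
  "increments": [
    [[-0.2, -0.5, 0], [4, 40, 0], 1],
    [[-0.4, -1, 0], [8, 80, -5], 1],
    [[-0.6, -1.5, 0], [12, 120, -10], 1],
    [[-0.65, -2, 0], [15, 150, -20], 1],
    [[-0.65, -2, -0.2], [16.8, 168.6, -30], 1]
  ]
}}

```text
clock: 6.95
position: [566.6, 148.6, 182.0]
ee_rot: [-0.441, 0.553, 0.422, 0.568]
contact_force: [0.6, -0.4, -1.5]
gripper_width: 11.9
```

Call:
{"name": "arm_command", "arguments": {
  "increments": [
    [[0, 0, 0], [0, 0, -8], 1],
    [[0, 0, 0], [0, 0, -8], 1],
    [[0, 0, 0], [0, 0, -8], 1],
    [[0, 0, 0], [0, 0, -8], 1],
    [[0, 0, 0], [0, 0, -8], 1]
  ]
}}

```text
clock: 7.45
position: [566.9, 147.9, 174.7]
ee_rot: [-0.441, 0.553, 0.421, 0.568]
contact_force: [0.3, 0.3, -1.5]
gripper_width: 12.0
```

```bash
cat > tip.py <<'E'
from st import *
s=show([567.2,146.35,160]); M=R.from_quat(s['ee_rot']).as_matrix()
print('punch axis vs tilt: tool down',M[:,0].round(4))
off=M@np.array([84.01,3.67,-.38]); print('tip est',(s['position']+off).round(2),'cross 566.4 146.2')
E
python3 tip.py; python3 - <<'E'
from st import *
im,d=imaging.get_image('wrist'); cv2.imwrite('pics/w7.png',im); np.savez('pics/w7.npz',im=im,d=d)
ims,d=imaging.get_image('side'); imt,dt=imaging.get_image('top')
c=cam('side'); u,v=map(int,proj(c,[566.4,146.2,80])); c=cam('top'); a,b=map(int,proj(c,[566.4,146.2,80])); print(u,v,a,b)
o=np.zeros((600,800,3),np.uint8)
o[:,:400]=cv2.resize(im[190:280,295:355],(400,600),interpolation=2)
o[:,400:]=cv2.resize(ims[v-45:v+45,u-30:u+30],(400,600),interpolation=2)
cv2.imwrite('pics/c7.png',o)
E
```

```text
t 7.45 pos [566.9 147.9 174.7] yaw 165.12 down [ 0.034  -0.0079 -0.9994] F [ 0.3  0.3 -1.5] w 12.0 j [ 0.55  0.32 -0.16  0.03 -1.06 -0.82]
shift [  0.3  -1.5 -14.7]
punch axis vs tilt: tool down [ 0.034  -0.0079 -0.9994]
tip est [566.1  147.8   90.62] cross 566.4 146.2
274 227 297 206
```

View pics/c7.png

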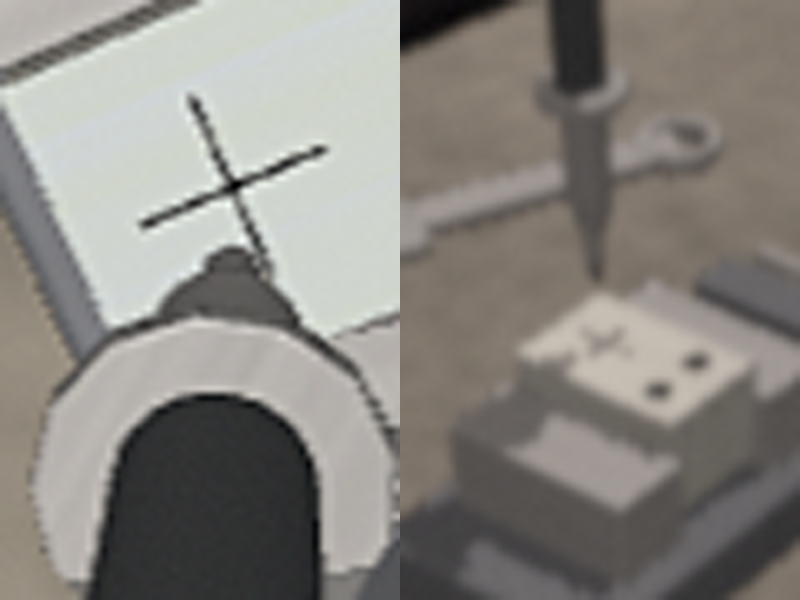

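The wrist view shows the tip at about (329.3,226.7) and the cross at (329.4,217.2). In the side view the punch stands upright, with its tip at (273,223) and the cross at (274,232.5). From these I can get the remaining offset.

```bash
python3 - <<'E'
from st import *
s=readout.read_state(); cw=cam('wrist',s); p=s['position']; M=R.from_quat(s['ee_rot']).as_matrix()
tip=ray(cw,329.3,227.2,p[2]-84)
for z in (66,68,70): x=ray(cw,329.4,217.2,z); print(z,'cross',x.round(2),'shift xy',(x-tip).round(2))
cs=cam('side'); print('side: tip',ray(cs,273.1,223.2,tip[2]).round(1),'cross',ray(cs,274,232.5,68).round(1),'diff',(ray(cs,274,232.5,68)-ray(cs,273.1,223.2,tip[2])).round(1))
print('tip',tip.round(2))
P=cloud(cw,np.load('pics/w7.npz')['d']); print('blank z',np.median(P[200:212,305:345,2]))
E
```

```text
66 cross [566.08 146.65  66.  ] shift xy [  0.09  -1.2  -24.46]
68 cross [565.92 146.21  68.  ] shift xy [ -0.06  -1.65 -22.46]
70 cross [565.77 145.76  70.  ] shift xy [ -0.22  -2.1  -20.46]
side: tip [568.6 146.9  90.5] cross [567.7 147.2  68. ] diff [ -1.    0.3 -22.5]
tip [565.98 147.86  90.46]
blank z 67.74630527693586
```

Call:
{"name": "arm_command", "arguments": {
  "increments": [
    [[0, 0, 0], [-0.1, -1.4, -3], 1],
    [[0, 0, 0], [-0.1, -1.4, -6], 1],
    [[0, 0, 0], [-0.1, -1.4, -9], 1],
    [[0, 0, 0], [-0.1, -1.4, -12], 1],
    [[0, 0, 0], [-0.1, -1.4, -14], 1]
  ]
}}

```text
clock: 8.1
position: [566.4, 146.8, 159.9]
ee_rot: [-0.441, 0.553, 0.422, 0.568]
contact_force: [-0.2, -0.9, -2.2]
gripper_width: 11.7
```

Call:
{"name": "arm_command", "arguments": {
  "increments": [
    [[0, 0, 0], [0, 0, 0], 1],
    [[0, 0, 0], [0, 0, 0], 1],
    [[0, 0, 0], [0, 0, 0], 1],
    [[0, 0, 0], [0, 0, 0], 1],
    [[0, 0, 0], [0, 0, 0], 1]
  ]
}}

```text
clock: 8.6
position: [566.5, 146.8, 160.1]
ee_rot: [-0.441, 0.553, 0.422, 0.568]
contact_force: [-0.3, 1.4, -2.8]
gripper_width: 12.0
```

```bash
cat > look.py <<'E'
from st import *
import sys
s=show(); cw=cam('wrist',s); p=s['position']
im,d=imaging.get_image('wrist'); cv2.imwrite(f'pics/{sys.argv[1]}.png',im); im=im.astype(int)
g=im.min(2)
# tip: topmost rows of grey silhouette near u 329; cross lines on light blank
for v in range(205,236): 
    r=g[v,310:350]; print(v,''.join('#' if x<110 else '+' if x<150 else '.' for x in r))
E
python3 look.py w8
```

```text
t 8.6 pos [566.5 146.8 160.1] yaw 165.15 down [ 0.0332 -0.0083 -0.9994] F [-0.3  1.4 -2.8] w 12.0 j [ 0.54  0.33 -0.19  0.03 -1.03 -0.82]
205 ........................................
206 ........................................
207 ........................................
208 ........................................
209 ........................................
210 ............+...........................
211 .............#..........................
212 .............#..........................
213 .............+#.........................
214 ..............#.........................
215 ..............+#........................
216 ...............#........................
217 ...............+#.......................
218 ................#..............+##......
219 ................+.............###.......
220 .................#.........+###.........
221 .................#......+###+...........
222 ..................#....###..............
223 ..................######................
224 ..................###+..................
225 ................####....................
226 ............+###+..+#...................
227 ...........###....####+.................
228 .........###....+######.................
229 .....+###+......########++..............
230 .....##........+########++..............
231 ..............##########++..............
232 ............+#############..............
233 ...........################.............
234 ..........#################+............
235 .........+###################...........
```

```bash
python3 - <<'E'
from st import *
s=readout.read_state(); cw=cam('wrist',s); p=s['position']
for v in (227.2,228.7):
  tip=ray(cw,329.5,v,p[2]-84)
  for z in (67,68,69): print(v,z,(ray(cw,328.7,224.3,z)-tip).round(2))
print(s['contact_force'])
E
```

```text
227.2 67 [ 0.77  0.1  -9.05]
227.2 68 [ 0.69 -0.14 -8.05]
227.2 69 [ 0.6  -0.38 -7.05]
228.7 67 [ 0.51 -0.91 -9.05]
228.7 68 [ 0.43 -1.15 -8.05]
228.7 69 [ 0.34 -1.39 -7.05]
[-1.16444241 -0.88283344 -1.83179324]
```

Call:
{"name": "arm_command", "arguments": {
  "increments": [
    [[0, 0, 0], [0.5, -0.8, 0], 1],
    [[0, 0, 0], [0.5, -0.8, -1.5], 1],
    [[0, 0, 0], [0.5, -0.8, -3], 1],
    [[0, 0, 0], [0.5, -0.8, -4.5], 1],
    [[0, 0, 0], [0.5, -0.8, -4.5], 1]
  ]
}}

```text
clock: 9.15
position: [566.8, 145.9, 155.1]
ee_rot: [-0.441, 0.553, 0.422, 0.568]
contact_force: [0.4, 0.4, -2.1]
gripper_width: 11.8
```

```bash
python3 look.py w9 | sed -n 1,40p
```

```text
t 9.15 pos [566.8 145.9 155.1] yaw 165.15 down [ 0.0325 -0.0086 -0.9994] F [ 0.4  0.4 -2.1] w 11.8 j [ 0.54  0.34 -0.19  0.03 -1.02 -0.82]
205 ........................................
206 ........................................
207 ........................................
208 ........................................
209 ........................................
210 ........................................
211 ........................................
212 ........................................
213 .............+..........................
214 .............#..........................
215 .............+#.........................
216 ..............#.........................
217 ..............+#........................
218 ...............#........................
219 ...............+#.......................
220 ................#.......................
221 ................++..............+##.....
222 .................#...........+####......
223 .................#.........+###+........
224 ..................#.......###...........
225 ..................#...+###+.............
226 ..................+#+###................
227 ..................####..................
228 ................#######.................
229 ..............#########++...............
230 ..........+#############++..............
231 .........###+++#########++..............
232 .......##+..+#############..............
233 .....##+...###############+.............
234 ..........#################+............
235 .........+##################+...........
```

Call:
{"name": "arm_command", "arguments": {
  "increments": [
    [[0, 0, 0], [0, 0, -0.4], 1],
    [[0, 0, 0], [0, 0, -0.8], 1],
    [[0, 0, 0], [0, 0, -1.2], 1],
    [[0, 0, 0], [0, 0, -1.6], 1],
    [[0, 0, 0], [0, 0, -2], 1]
  ]
}}

```text
clock: 9.7
position: [566.8, 145.9, 153.3]
ee_rot: [-0.441, 0.553, 0.422, 0.568]
contact_force: [-1.2, 0.6, -2.2]
gripper_width: 12.1
```

Call:
{"name": "arm_command", "arguments": {
  "increments": [
    [[0, 0, 0], [0, 0, -0.3], 1],
    [[0, 0, 0], [0, 0, -0.6], 1],
    [[0, 0, 0], [0, 0, -0.9], 1],
    [[0, 0, 0], [0, 0, -1.2], 1],
    [[0, 0, 0], [0, 0, -1.5], 1]
  ]
}}

```text
clock: 10.2
position: [566.9, 145.9, 151.8]
ee_rot: [-0.441, 0.553, 0.422, 0.568]
contact_force: [-0.2, -0.2, -2.4]
gripper_width: 11.9
```

Call:
{"name": "arm_command", "arguments": {
  "increments": [
    [[0, 0, 0], [0, 0, -0.2], 1],
    [[0, 0, 0], [0, 0, -0.4], 1],
    [[0, 0, 0], [0, 0, -0.6], 1],
    [[0, 0, 0], [0, 0, -0.8], 1],
    [[0, 0, 0], [0, 0, -1], 1]
  ]
}}

```text
clock: 10.7
position: [566.9, 145.9, 150.8]
ee_rot: [-0.441, 0.553, 0.422, 0.568]
contact_force: [-0.7, 1.0, -2.1]
gripper_width: 11.7
```

```bash
python3 look.py w10 | sed -n 1,30p
```

```text
t 10.7 pos [566.9 145.9 150.8] yaw 165.15 down [ 0.0328 -0.0085 -0.9994] F [-0.7  1.  -2.1] w 11.7 j [ 0.54  0.34 -0.2   0.03 -1.01 -0.82]
205 ........................................
206 ........................................
207 ........................................
208 ........................................
209 ........................................
210 ........................................
211 ........................................
212 ........................................
213 ........................................
214 .............#..........................
215 .............#..........................
216 .............+#.........................
217 ..............#.........................
218 ..............+#........................
219 ...............#........................
220 ...............#........................
221 ................#.......................
222 ................#................+#.....
223 ................+#..............###.....
224 .................#..........+####.......
225 .................+#........###+.........
226 ..................#.....+###............
227 ..................+###+##+..............
228 ................+#######+...............
229 ................########+...............
230 ...............#########+...............
231 .............###########++..............
232 ..........################..............
233 ........##################+.............
```

By extrapolating the lines, the cross comes to (329.7,229), which matches the tip at (329.5, about 228.8). I'll keep descending in small steps until contact.

Call:
{"name": "arm_command", "arguments": {
  "increments": [
    [[0, 0, 0], [0, 0, -0.2], 1],
    [[0, 0, 0], [0, 0, -0.4], 1],
    [[0, 0, 0], [0, 0, -0.6], 1],
    [[0, 0, 0], [0, 0, -0.8], 1],
    [[0, 0, 0], [0, 0, -1], 1]
  ]
}}

```text
clock: 11.25
position: [567.1, 146.0, 150.2]
ee_rot: [-0.441, 0.553, 0.422, 0.568]
contact_force: [-0.6, 0.5, 1.3]
gripper_width: 11.9
```

Call:
{"name": "arm_command", "arguments": {
  "increments": [
    [[0, 0, 0], [0, 0, -0.2], 1],
    [[0, 0, 0], [0, 0, -0.4], 1],
    [[0, 0, 0], [0, 0, -0.6], 1],
    [[0, 0, 0], [0, 0, -0.8], 1],
    [[0, 0, 0], [0, 0, -1], 1]
  ]
}}

```text
clock: 11.75
position: [567.6, 146.2, 149.8]
ee_rot: [-0.441, 0.552, 0.421, 0.568]
contact_force: [-0.2, -0.1, 4.1]
gripper_width: 11.8
```

```bash
python3 look.py w11 | sed -n 1,34p; python3 -c "
from st import *
show()"
```

```text
t 11.75 pos [567.6 146.2 149.8] yaw 165.17 down [ 0.0348 -0.008  -0.9994] F [-0.2 -0.1  4.1] w 11.8 j [ 0.54  0.34 -0.2   0.03 -1.   -0.82]
205 ........................................
206 ........................................
207 ........................................
208 ........................................
209 ........................................
210 ........................................
211 ........................................
212 ........................................
213 ........................................
214 ..............+.........................
215 ..............#.........................
216 ...............#........................
217 ...............#........................
218 ...............+#.......................
219 ................#.......................
220 ................+#......................
221 .................#......................
222 .................+#...............+#....
223 ..................#............+###+....
224 ..................++..........###.......
225 ...................#......+####.........
226 ..................+###+..###+...........
227 ..................########..............
228 .................########+..............
229 .................########+..............
230 ...............+#########++.............
231 .............############++.............
232 ...........################.............
233 .......+####################............
234 ......##+++##################...........
235 ......+...###################+..........
t 11.8 pos [567.6 146.2 149.7] yaw 165.17 down [ 0.0347 -0.008  -0.9994] F [-0.5 -0.2  3.5] w 11.8 j [ 0.54  0.34 -0.2   0.03 -1.   -0.82]
```

Call:
{"name": "arm_command", "arguments": {
  "increments": [
    [[0, 0, 0], [-0.5, -0.2, -0.6], 1],
    [[0, 0, 0], [-0.7, -0.3, -1.2], 1],
    [[0, 0, 0], [-0.8, -0.3, -1.8], 1],
    [[0, 0, 0], [-0.9, -0.3, -2.4], 1],
    [[0, 0, 0], [-1, -0.3, -2.4], 1]
  ]
}}

```text
clock: 12.3
position: [567.7, 146.1, 148.8]
ee_rot: [-0.442, 0.551, 0.421, 0.569]
contact_force: [-1.5, -0.0, 6.9]
gripper_width: 12.1
```

```bash
python3 look.py w12 | sed -n '1p;10,33p'; python3 -c "
from st import *
im=cv2.imread('pics/w12.png'); w=im[240:400,280:370]
k,l,st,ce=cv2.connectedComponentsWithStats((w.min(2)>140).astype(np.uint8))
for j in range(1,k):
  if st[j,4]>100: print(st[j].tolist(),(ce[j]+[280,240]).round(1))
im=cv2.imread('pics/w5.png'); w=im[240:400,280:370]
k,l,st,ce=cv2.connectedComponentsWithStats((w.min(2)>140).astype(np.uint8))
for j in range(1,k):
  if st[j,4]>100: print('w5',st[j].tolist(),(ce[j]+[280,240]).round(1))
"
```

```text
t 12.3 pos [567.7 146.1 148.8] yaw 165.2 down [ 0.0378 -0.0073 -0.9993] F [-1.5 -0.   6.9] w 12.1 j [ 0.54  0.34 -0.2   0.03 -1.   -0.82]
213 ........................................
214 ..............#.........................
215 ..............+#........................
216 ...............#........................
217 ...............+#.......................
218 ................#.......................
219 ................+#......................
220 .................#......................
221 .................#+.....................
222 ..................#................+....
223 ..................#.............+###+...
224 ..................+#...........###......
225 ...................#.......+####........
226 ...................+##+...###+..........
227 ...................########.............
228 ..................#######++.............
229 .................+########+.............
230 ................##########+.............
231 ..............############+.............
232 ............################............
233 .........###################+...........
234 .......###+##################+..........
235 ......+#..+###################..........
[20, 0, 70, 40, 1526] [341.4 255.7]
[31, 52, 28, 36, 784] [325.5 308.8]
w5 [20, 0, 55, 37, 922] [327.6 255.1]
w5 [29, 52, 30, 36, 871] [324.3 309.7]
```

Call:
{"name": "arm_command", "arguments": {
  "increments": [
    [[0, 0, 0], [-0.6, -0.1, -2.2], 1],
    [[0, 0, 0], [-0.6, -0.1, -2.8], 1],
    [[0, 0, 0], [-0.6, -0.1, -3.4], 1],
    [[0, 0, 0], [-0.6, -0.1, -3.8], 1],
    [[0, 0, 0], [-0.6, -0.1, -3.8], 1]
  ]
}}

```text
clock: 12.85
position: [568.6, 146.6, 147.4]
ee_rot: [-0.442, 0.549, 0.421, 0.57]
contact_force: [-1.5, -0.3, 10.6]
gripper_width: 12.1
```

```bash
python3 look.py w13 | sed -n '1p;10,33p'
```

```text
t 12.85 pos [568.6 146.6 147.4] yaw 165.25 down [ 0.0423 -0.0062 -0.9991] F [-1.5 -0.3 10.6] w 12.1 j [ 0.54  0.34 -0.21  0.03 -0.99 -0.82]
213 ........................................
214 ................#.......................
215 ................+#......................
216 .................#......................
217 .................+#.....................
218 ..................#.....................
219 ..................+#....................
220 ...................#....................
221 ...................+#...................
222 ....................#...............##+.
223 ....................#............+###...
224 ....................+#........+###+.....
225 .....................##++....###........
226 .....................+###++###..........
227 ....................########............
228 ...................########+............
229 ..................##########+...........
230 ................############+...........
231 ..............###############...........
232 ............##################..........
233 ........+######################.........
234 ........#+++###################+........
235 ...........+####################+.......
```

Call:
{"name": "arm_command", "arguments": {
  "increments": [
    [[0, 0.1, 0], [-0.8, -0.2, -2.6], 1],
    [[0, 0.2, 0], [-1, -0.3, -3.2], 1],
    [[0, 0.3, 0], [-1, -0.3, -3.7], 1],
    [[0, 0.3, 0], [-1, -0.3, -4.2], 1],
    [[0, 0.3, 0], [-1, -0.3, -4.5], 1]
  ]
}}

```text
clock: 13.4
position: [569.4, 146.8, 145.4]
ee_rot: [-0.442, 0.549, 0.421, 0.57]
contact_force: [-1.3, 1.0, 10.2]
gripper_width: 12.1
```

```bash
python3 look.py w14 | sed -n '1p;10,33p'
```

```text
t 13.4 pos [569.4 146.8 145.4] yaw 165.31 down [ 0.0421 -0.0049 -0.9991] F [-1.3  1.  10.2] w 12.1 j [ 0.54  0.34 -0.21  0.03 -0.98 -0.82]
213 .................+......................
214 .................#......................
215 ..................#.....................
216 ..................#.....................
217 ..................+#....................
218 ...................#....................
219 ...................+#...................
220 ....................#...................
221 ....................+#................+.
222 .....................#..............+##+
223 .....................#...........+####..
224 ......................#........+###+....
225 ......................##++...+###.......
226 ......................+###++##+.........
227 .....................########...........
228 ...................+########++..........
229 .................+###########+..........
230 ................##############..........
231 ...............###############+.........
232 .............##################+........
233 .........+######################+.......
234 .........##+#####################.......
235 ............+#####################......
```

Call:
{"name": "arm_command", "arguments": {
  "increments": [
    [[0, 0.2, 0], [-1.2, -0.4, -2.2], 1],
    [[0, 0.4, 0], [-1.6, -0.5, -2.8], 1],
    [[0, 0.5, 0], [-1.8, -0.5, -3.2], 1],
    [[0, 0.5, 0], [-1.8, -0.5, -3.5], 1],
    [[0, 0.5, 0], [-1.8, -0.5, -3.5], 1]
  ]
}}

```text
clock: 13.95
position: [569.0, 146.7, 143.6]
ee_rot: [-0.441, 0.55, 0.423, 0.569]
contact_force: [-0.3, -1.1, 7.5]
gripper_width: 11.7
```

```bash
python3 look.py w15 | sed -n '1p;10,33p'
```

```text
t 13.95 pos [569.  146.7 143.6] yaw 165.35 down [ 0.037  -0.004  -0.9993] F [-0.3 -1.1  7.5] w 11.7 j [ 0.54  0.35 -0.21  0.03 -0.99 -0.81]
213 ........................................
214 ................#.......................
215 ................#.......................
216 ................+#......................
217 .................#......................
218 .................#+.....................
219 ..................#.....................
220 ..................#.....................
221 ..................+#....................
222 ...................#....................
223 ...................+#..............+##+.
224 ....................#...........+####...
225 ....................+#........+###+.....
226 .....................#......+###........
227 .....................###++###+..........
228 ...................+########............
229 .................##########+............
230 ...............+#############...........
231 ..............###############+..........
232 .............#################+.........
233 ............###################+........
234 ........+#######################+.......
235 .......+#########################.......
```

Call:
{"name": "arm_command", "arguments": {
  "increments": [
    [[0, 0.1, 0], [-0.8, -0.3, -1.8], 1],
    [[0, 0.2, 0], [-1, -0.4, -2.2], 1],
    [[0, 0.2, 0], [-1, -0.4, -2.6], 1],
    [[0, 0.2, 0], [-1, -0.4, -2.8], 1],
    [[0, 0.2, 0], [-1, -0.4, -2.8], 1]
  ]
}}

```text
clock: 14.5
position: [567.8, 146.2, 140.4]
ee_rot: [-0.44, 0.551, 0.424, 0.568]
contact_force: [-0.5, -0.8, 2.8]
gripper_width: 11.7
```

```bash
python3 look.py w16 | sed -n '1p;10,33p'
```

```text
t 14.5 pos [567.8 146.2 140.4] yaw 165.35 down [ 0.0331 -0.0043 -0.9994] F [-0.5 -0.8  2.8] w 11.7 j [ 0.54  0.35 -0.21  0.02 -0.98 -0.81]
213 ........................................
214 ........................................
215 ........................................
216 ........................................
217 .............+#.........................
218 ..............#.........................
219 ..............+#........................
220 ...............#........................
221 ...............+#.......................
222 ................#.......................
223 ................##......................
224 .................#......................
225 .................#................+#....
226 .................+#.............+###+...
227 ..................#..........+####......
228 ..................+#........###+........
229 ..................#####++####...........
230 ................###########.............
231 ..............############..............
232 .............##############+............
233 ............#################+..........
234 ...........###################..........
235 ..........+###################+.........
```

The force at the tip rose to about 12.7 N and then fell to about 5 N, which puts the plunger at roughly 8 mm, so the snap is complete. The point stayed on the cross. Lifting straight up.

Call:
{"name": "arm_command", "arguments": {
  "increments": [
    [[0, 0, 0], [0, 0, 6], 1],
    [[0, 0, 0], [0, 0, 14], 1],
    [[0, 0, 0], [0, 0, 28], 1],
    [[0, 0, 0], [0, 0, 45], 1],
    [[0, 0, 0], [0, 0, 65], 1]
  ]
}}

```text
clock: 15.05
position: [566.3, 145.8, 204.2]
ee_rot: [-0.44, 0.553, 0.424, 0.567]
contact_force: [0.2, 0.1, -1.9]
gripper_width: 11.3
```

```bash
python3 - <<'E'
from st import *
s=show([540,-126,190]); cw=cam('wrist',s)
im,d=imaging.get_image('wrist'); cv2.imwrite('pics/w17.png',im); np.savez('pics/w17.npz',im=im,d=d)
ims,_=imaging.get_image('side'); cv2.imwrite('pics/s17.png',ims)
# tip silhouette at top: background diff rows
D=d
for v in range(218,262,2): 
    r=D[v,295:365]; ok=np.where((r>0)&(r<285))[0]; print(v, (ok.min()+295,ok.max()+295,int(np.median(r[ok]))) if len(ok) else None)
cs=cam('side'); p=s['position']
print('side pred axis',[np.round(proj(cs,p+[0,0,z]),1).tolist() for z in (-10,-40,-83)])
g=ims.astype(int)
u,v0=map(int,proj(cs,p+[0,0,-84]))
for v in range(v0-34,v0+4,3): print(v,g[v,u-12:u+12].mean(1).astype(int).tolist(),u-12)
E
```

```text
t 15.05 pos [566.3 145.8 204.2] yaw 165.31 down [ 0.0285 -0.0054 -0.9996] F [ 0.2  0.1 -1.9] w 11.3 j [ 0.54  0.3  -0.12  0.02 -1.13 -0.81]
shift [ -26.3 -271.8  -14.2]
218 None
220 None
222 None
224 None
226 None
228 (np.int64(327), np.int64(333), 255)
230 (np.int64(326), np.int64(334), 241)
232 (np.int64(323), np.int64(335), 231)
234 (np.int64(320), np.int64(337), 228)
236 (np.int64(319), np.int64(339), 199)
238 (np.int64(315), np.int64(340), 196)
240 (np.int64(311), np.int64(342), 196)
242 (np.int64(309), np.int64(345), 196)
244 (np.int64(307), np.int64(348), 196)
246 (np.int64(305), np.int64(349), 196)
248 (np.int64(304), np.int64(350), 197)
250 (np.int64(303), np.int64(351), 197)
252 (np.int64(302), np.int64(352), 197)
254 (np.int64(302), np.int64(353), 196)
256 (np.int64(301), np.int64(354), 196)
258 (np.int64(301), np.int64(354), 193)
260 (np.int64(300), np.int64(354), 191)
side pred axis [[270.8, 178.5], [271.9, 192.1], [273.3, 210.7]]
177 [18, 28, 55, 84, 91, 60, 40, 39, 40, 39, 39, 39, 65, 109, 136, 139, 131, 128, 127, 127, 126, 128, 128, 129] 261
180 [18, 41, 72, 89, 91, 8
[... 747 characters left out ...]
, 80, 81, 79, 76, 90, 113, 120, 122, 123, 124, 123, 122, 123, 125, 125] 261
201 [121, 122, 123, 124, 124, 125, 125, 122, 112, 94, 82, 80, 88, 110, 121, 124, 126, 126, 133, 141, 140, 132, 128, 118] 261
204 [122, 122, 121, 121, 121, 121, 120, 124, 123, 110, 90, 87, 103, 129, 143, 150, 150, 149, 146, 145, 143, 145, 144, 146] 261
207 [128, 137, 139, 140, 145, 151, 150, 152, 152, 140, 103, 77, 96, 131, 135, 128, 121, 113, 105, 101, 96, 90, 91, 92] 261
210 [151, 148, 145, 140, 132, 124, 117, 111, 104, 97, 88, 84, 97, 99, 99, 104, 113, 116, 116, 119, 119, 119, 117, 116] 261
213 [89, 91, 101, 103, 105, 114, 117, 119, 118, 117, 118, 116, 117, 118, 120, 120, 120, 120, 120, 118, 119, 115, 112, 112] 261
```

Call:
{"name": "arm_command", "arguments": {
  "increments": [
    [[0, -0.1, 0], [-4, -45, 0], 1],
    [[0, -0.2, 0], [-9, -90, 0], 1],
    [[-0.1, -0.3, -0.1], [-13, -135, 0], 1],
    [[-0.1, -0.4, -0.2], [-18, -180, 0], 1],
    [[-0.1, -0.5, -0.3], [-22, -225, 0], 1]
  ]
}}

```text
clock: 15.65
position: [545.1, -79.7, 205.5]
ee_rot: [-0.441, 0.55, 0.421, 0.572]
contact_force: [0.9, -0.7, -2.4]
gripper_width: 11.7
```

Call:
{"name": "arm_command", "arguments": {
  "increments": [
    [[0, 0, 0], [-2, -20, 0], 1],
    [[0, 0, 0], [-4, -36, 0], 1],
    [[0, 0, 0], [-4, -36, -8], 1],
    [[0, 0, 0], [-4, -36, -16], 1],
    [[0, 0, 0], [-4, -36, -16], 1]
  ]
}}

```text
clock: 16.15
position: [539.5, -114.9, 186.8]
ee_rot: [-0.439, 0.551, 0.422, 0.57]
contact_force: [-0.1, -0.1, -1.9]
gripper_width: 11.9
```

```bash
cat > hole.py <<'E'
from st import *
import sys
s=show([540,-126,186]); cw=cam('wrist',s)
im,d=imaging.get_image('wrist'); cv2.imwrite(f'pics/{sys.argv[1]}.png',im); np.savez(f'pics/{sys.argv[1]}.npz',im=im,d=d)
P=cloud(cw,d); p=s['position']
tip=ray(cw,330,228.7,p[2]-83); print('tip',tip.round(1),'hole(539.5,-125.5,85) px',np.round(proj(cw,[539.5,-125.5,85]),1))
for v in range(190,250,2):
    r=d[v,285:375]; z=P[v,285:375,2]
    print(v,''.join('#' if (0<a<270 and zz>88) else '.' if 80<zz<90 else 'o' for a,zz in zip(r,z)))
E
python3 hole.py w18
```

```text
t 16.15 pos [ 539.5 -114.9  186.8] yaw 165.05 down [ 0.0368 -0.0029 -0.9993] F [-0.1 -0.1 -1.9] w 11.9 j [ 0.09  0.25 -0.23  0.01 -1.06 -0.35]
shift [  0.5 -11.1  -0.8]
tip [ 538.7 -113.9  103.8] hole(539.5,-125.5,85) px [325.3 206.8]
190 ..........................................................................................
192 ..........................................................................................
194 ....................................ooooooooo.............................................
196 ................................ooooooooooooooooo.........................................
198 ..............................ooooooooooooooooooooo.......................................
200 ............................ooooooooooooooooooooooooo.....................................
202 ...........................ooooooooooooooooooooooooooo....................................
204 ...........................ooooooooooooooooooooooooooo....................................
206 ...........................ooooooooooooooooooooooooooo....................................
208 ......
[... 1284 characters left out ...]
..................................o
236 ..................................#####################..................................o
238 ..............................#########################..................................o
240 ..........................################################...............................o
242 ........................####################################.....o.......................o
244 ..o...................#########################################..........................o
246 ....................#############################################........................o
248 ..................######################o#########################.....o.................o
```

Call:
{"name": "arm_command", "arguments": {
  "increments": [
    [[0, 0, 0], [0.8, -6, 0], 1],
    [[0, 0, 0], [0.8, -11.4, 0], 1],
    [[0, 0, 0], [0.8, -11.4, -4], 1],
    [[0, 0, 0], [0.8, -11.4, -8], 1],
    [[0, 0, 0], [0.8, -11.4, -8], 1]
  ]
}}

```text
clock: 16.7
position: [540.4, -126.2, 179.0]
ee_rot: [-0.44, 0.551, 0.422, 0.57]
contact_force: [-0.5, 0.1, -2.0]
gripper_width: 12.1
```

```bash
python3 hole.py w19
```

```text
t 16.7 pos [ 540.4 -126.2  179. ] yaw 165.08 down [ 0.0371 -0.0031 -0.9993] F [-0.5  0.1 -2. ] w 12.1 j [ 0.07  0.26 -0.23  0.01 -1.04 -0.33]
shift [-0.4  0.2  7. ]
tip [ 539.7 -125.3   96. ] hole(539.5,-125.5,85) px [330.5 224.2]
190 ..........................................................................................
192 ...........................................................................o..............
194 ..........................................................................................
196 ..........................................................................................
198 ..........................................................................................
200 ..........................................................................................
202 .....................o....................................................................
204 ..........................................................................................
206 ......................................o...................................................
208 ..........
[... 1280 characters left out ...]
...................................
236 ..................................#####################...................................
238 .......................o......######o##################...................................
240 ...o......................###################o############................................
242 ........................#####################################.............................
244 ......................#########################################...........................
246 ....................#############################################.........................
248 ..................################################################........................
```

Call:
{"name": "arm_command", "arguments": {
  "increments": [
    [[0, 0, 0], [0, 0, -8], 1],
    [[0, 0, 0], [0, 0, -16], 1],
    [[0, 0, 0], [0, 0, -24], 1],
    [[0, 0, 0], [0, 0, -32], 1],
    [[0, 0, 0], [0, 0, -40], 1]
  ]
}}

```text
clock: 17.25
position: [540.5, -126.3, 138.5]
ee_rot: [-0.44, 0.551, 0.422, 0.57]
contact_force: [-0.7, -1.2, -1.8]
gripper_width: 11.8
```

Call:
{"name": "arm_command", "arguments": {
  "increments": [
    [[0, 0, 0], [0, 0, -5], 1],
    [[0, 0, 0], [0, 0, -11], 1],
    [[0, 0, 0], [0, 0, -17], 1],
    [[0, 0, 0], [0, 0, -23], 1],
    [[0, 0, 0], [0, 0, -27], 1]
  ]
}}

```text
clock: 17.75
position: [540.4, -126.2, 110.9]
ee_rot: [-0.44, 0.551, 0.422, 0.57]
contact_force: [0.5, 0.1, -3.6]
gripper_width: 11.6
```

```bash
python3 -c "
from st import *
show([540,-126,104])"
```

```text
t 17.75 pos [ 540.4 -126.2  110.9] yaw 165.08 down [ 0.0368 -0.0033 -0.9993] F [ 0.5  0.1 -3.6] w 11.6 j [ 0.07  0.33 -0.32  0.01 -0.88 -0.33]
shift [-0.4  0.2 -6.9]
```

Call:
{"name": "arm_command", "arguments": {
  "increments": [
    [[0, 0, 0], [0, 0, -1], 1],
    [[0, 0, 0], [0, 0, -2], 1],
    [[0, 0, 0], [0, 0, -3], 1],
    [[0, 0, 0], [0, 0, -4], 1],
    [[0, 0, 0], [0, 0, -5], 1]
  ]
}}

```text
clock: 18.25
position: [540.5, -126.2, 106.0]
ee_rot: [-0.44, 0.551, 0.422, 0.57]
contact_force: [0.2, 0.3, -2.2]
gripper_width: 11.9
```

Call:
{"name": "arm_command", "arguments": {
  "increments": [
    [[0, 0, 0], [0, 0, -0.4], 1],
    [[0, 0, 0], [0, 0, -0.8], 1],
    [[0, 0, 0], [0, 0, -1.2], 1],
    [[0, 0, 0], [0, 0, -1.6], 1],
    [[0, 0, 0], [0, 0, -2], 1]
  ]
}}

```text
clock: 18.75
position: [540.5, -126.2, 104.0]
ee_rot: [-0.44, 0.551, 0.422, 0.57]
contact_force: [-0.1, -0.5, -2.0]
gripper_width: 11.8
```

Call:
{"name": "arm_command", "arguments": {
  "increments": [
    [[0, 0, 0], [0, 0, -0.4], 1],
    [[0, 0, 0], [0, 0, -0.8], 1],
    [[0, 0, 0], [0, 0, -1.2], 1],
    [[0, 0, 0], [0, 0, -1.6], 1],
    [[0, 0, 0], [0, 0, -1.6], 1]
  ]
}}

```text
clock: 19.25
position: [540.8, -126.3, 103.6]
ee_rot: [-0.44, 0.551, 0.422, 0.57]
contact_force: [-2.9, 0.9, 5.4]
gripper_width: 12.1
```

The collar is seated on the rack. Opening the fingers gradually.

Call:
{"name": "arm_command", "arguments": {
  "increments": [
    [[0, 0, 0], [0, 0, 0.5], 0.8],
    [[0, 0, 0], [0, 0, 0.5], 0.7],
    [[0, 0, 0], [0, 0, 0.5], 0.6],
    [[0, 0, 0], [0, 0, 0.5], 0.5],
    [[0, 0, 0], [0, 0, 0.5], 0.4]
  ]
}}

```text
clock: 19.75
position: [540.8, -126.3, 104.0]
ee_rot: [-0.44, 0.551, 0.422, 0.57]
contact_force: [-0.3, 0.1, 0.1]
gripper_width: 51.3
```

Call:
{"name": "arm_command", "arguments": {
  "increments": [
    [[0, 0, 0], [0, 0, 0], 0.4],
    [[0, 0, 0], [0, 0, 10], 0.4],
    [[0, 0, 0], [0, 0, 30], 0.4],
    [[0, 0, 0], [0, 0, 60], 0.4],
    [[0, 0, 0], [0, 0, 95], 0.4]
  ]
}}

```text
clock: 20.25
position: [540.2, -126.3, 199.9]
ee_rot: [-0.44, 0.551, 0.422, 0.57]
contact_force: [0.8, -0.1, -0.2]
gripper_width: 51.4
```

Call:
{"name": "arm_command", "arguments": {
  "increments": [
    [[0, 0, 0], [0, 0, 20], 0.4],
    [[0, 0, 0], [0, 0, 40], 0.4],
    [[0, 0, 0], [0, 20, 50], 0.4],
    [[0, 0, 0], [0, 40, 50], 0.4],
    [[0, 0, 0], [0, 40, 50], 0.4]
  ]
}}

```text
clock: 20.75
position: [540.4, -84.9, 251.2]
ee_rot: [-0.441, 0.55, 0.422, 0.57]
contact_force: [-0.6, 0.5, 0.5]
gripper_width: 51.0
```

```bash
python3 - <<'E'
from st import *
s=show()
im,d=imaging.get_image('wrist'); t,dt=imaging.get_image('top'); sd,_=imaging.get_image('side')
c=cam('wrist',s); P=cloud(c,d)
m=((P[...,2]>105)&(P[...,2]<160)&(np.hypot(P[...,0]-520,P[...,1]+187)<110)).astype(np.uint8)
k,l,st,_=cv2.connectedComponentsWithStats(m)
for j in range(1,k):
  if st[j,4]>60:
    q=P[l==j]; tt=q[q[:,2]>np.percentile(q[:,2],97)-3]; print(st[j].tolist(),'top',tt.mean(0).round(1))
o=np.zeros((600,800,3),np.uint8)
o[:300,:400]=cv2.resize(im,(400,300)); o[:300,400:]=cv2.resize(t[190:260,395:515],(400,300),interpolation=2)
o[300:,:400]=cv2.resize(sd[145:225,340:450],(400,300),interpolation=2)
w2=cv2.imread('pics/w17.png'); o[300:,400:]=cv2.resize(w2[180:255,280:380],(400,300),interpolation=2)
cv2.imwrite('pics/fin.png',o)
E
```

```text
t 20.75 pos [540.4 -84.9 251.2] yaw 165.24 down [ 0.0384 -0.0033 -0.9993] F [-0.6  0.5  0.5] w 51.0 j [ 0.15  0.2  -0.13  0.01 -1.21 -0.41]
[310, 59, 15, 20, 242] top [ 523.  -188.   139.5]
[305, 149, 23, 26, 463] top [ 540.3 -126.4  142.5]
```

View pics/fin.png

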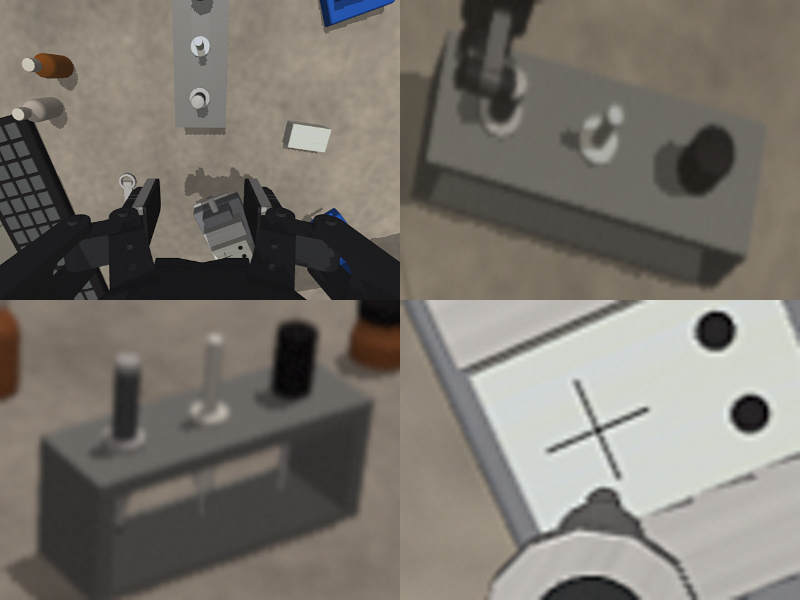

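The final picture shows the punch upright on its collar (wrist panel (200,98), side panel (127,400)), with its cap at z 142.5 as at the start. The scriber and driver are in place and the gripper is clear of everything. Handing in.

```bash
python3 -c "
from bench import arm; print(arm.job_done())"
```

```text
the job is handed in; nothing more can be done
None
```

I punched the scribed cross, hung the punch back in its own rack hole, let go of it, and handed the job in at about 21 s.

**Punch mark:** The force on the point peaked at about 13 N in the readings taken at the end of each move, against the 20 N limit. It then fell to about 5 N, which puts the plunger at about 8 mm, past the 6.5 mm snap. The tip stayed on the cross in every wrist picture taken while pressing. No mark can be made out on the cross in the last picture of the blank, so the snap is judged from the force alone.

**Return to rack:** The last check showed the punch standing upright on its collar. Its cap top is at 142.5 mm, the same as at the start, and it is within about 1 mm of its first position. The scriber measured where it was at the start. The driver looks in place in the final picture but was not measured again.

**Not perfect:**
- The grip tilted the punch about 2°. I cancelled this by tilting the tool.
- While pressing, the arm gave way sideways by up to 2.5 mm, so the punch leaned 1–2° near the peak force. It came back as the spring let go.
- TCP travel from contact was about 10 mm, more than the 8 mm the force indicated. I put the difference down to that lean and a little slip in the grip.

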